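# Take the spent charcoal filter out of the deep fryer's lid

### The arm

A 6-joint arm with a two-finger parallel gripper is mounted at the origin on the work surface. World frame = base frame: x ahead of the robot, y to its left, z up, the work surface at z = 0. Lengths are in m, angles in degrees, forces in N, time in s.
With the tool pointing down it reaches from about 0.375 to 0.9 m from the base axis. Payload 3.1 kg.
Tool frame: the origin (TCP) lies at the very end of the fingers, on their centre line; the grasp point (between the pads) lies 19 mm behind it; z points along the fingers, y is the line along which they close (so a half turn about z gives the same grasp; the last joint's range is limited). The gripper opens to 87 mm and grips with 3 to 60 N. Pads are 19 mm wide; open, the fingers measure 117 mm over their backs; the gripper's body (75 mm by 190 mm) begins 51 mm behind the grasp point.
Start: joints at [-84.998, 30.224, 82.088, -0, 67.689, -10.227], TCP at [0.164, -0.603, 0.193] pointing down, gripper open.
Joint ranges: [-176.69, 176.69], [-43.24, 126.21], [12.49, 139.97], [-82, 262], [0, 151.66], [-163.58, 163.58]. Speed limits (degrees/s): [159.86, 159.86, 180, 180, 180, 180].

### API

Orientations are given as a 3x3 rotation matrix whose columns are the frame's x, y, z axes.
In Python, from rig import * gives the robot as it stands.
- The arm moves only by the tool jog_arm, never from a script. Its arguments are lists of equal length, an entry for each row: "delta_pos": the shift along the world's x, y, z in cm, a list of three; "turn": the turn about the world's z in degrees; "grip": the closure, from 0 (fully open) to 1 (shut). In form: {"delta_pos": [[x, y, z], ...], "turn": [turn, ...], "grip": [grip, ...]}. A call has 1 to 12 rows; each row is the pose to reach, as a shift and turn from the pose commanded when the call began; what a row does not reach only later rows make up. A row lasts 1/8 s, in which the tool goes at most 62.5 mm and 10.7 degrees, less where a joint would pass 70% of its speed; a pose out of reach is approached as far as the arm can. A call with a gripper value outside its range is refused whole. The fingers move at their own pace and stop on an object; the grip force is fixed at half the most. Time passes only in rows, so rows that repeat a pose let the fingers close. It gives the time, the measured TCP pose, the force, the opening and the grip force at its end, in the units of the state.
- read_state(): the state, without advancing time (a new reading comes with each control period).
- capture(name): name is "side" or "top"; returns a dict with "color" (400x640x3 uint8, blue, green, red), "fovy" (degrees; the focal length in pixels is half the picture's height over the tangent of half this angle, whatever the lens; pixels are square), "cx", "cy" (the principal point, pixels), "camera_from_world" (4x4, takes a point from world to camera coordinates). Camera axes: x right, y up, looking along -z (the intrinsics and any distortion apply to the point x, -y, -z); pixel columns grow to the right and rows downward; lengths in m; the calibration is good to about 2 mm. A picture is of the moment at which its call begins. There is no depth.
- hand_in(): hands the job in; it is judged then, once.
The state is a dict: "time_s": time; "joint_positions": joint angles; "qvel": joint speeds; "tau": joint torques, N m; "position": TCP position; "tcp_rot": TCP orientation; "force": force on the tool from outside, world axes, zero at the start; "moment": the same for the moment, N m; "opening": opening from 0.0 (shut) to 1.0 (fully open); "grasp_force": force on a finger pad.
Only numpy, scipy, OpenCV 4.12 (cv2) and the standard library are available. Lean on these libraries where they do the work, as an engineer would, in place of code of your own. Each camera call takes 0.05 s, during which the arm holds its last target. There are 200 camera calls.

### The job

The charcoal filter in the deep fryer's lid is due for changing. Press in the release tab at the front of the grille cover, pivot the cover up out of the lid and fold it right back until it stops; then take the filter cassette out and lay it flat, pull rib up, in the shallow metal tray without dropping it. Leave the cover open and do not disturb the bowl, jar or mug.

Things in the scene. Friction and masses are not known exactly. Their poses are not given: they have to be found in the camera images.
- fryer: Compact deep fryer, steel housing, black lid, fixed; 265 mm deep (x), 240 mm wide (y), lid top 195 mm above the worktop. Origin: centre of its underside; its -x is its front, z up. A filter bay in the lid (floor 155 mm high, x -62 to +40, y -60 to +60 mm) is closed by a grille cover flush with the lid top; in front of the cover is a finger recess.
- filter_cover (a joint): Hinge of the black slotted grille cover (115 mm wide, 102 mm from hinge to front edge, plate 8 mm thick, about 60 g): 0 = closed flush in the lid, grows as the front edge swings up and back, stop at 2.5 rad (leaning back over the lid's rear). Stiff hinge (0.065 N m): the cover stays at any angle where it is left. Locked by the release tab while closed.
- cover_hinge (a point): Point in the middle of the cover's hinge axis, which runs along the fryer's y at x +40 mm, 195 mm above the worktop (lid top height).
- release_tab (a joint): Travel of the sprung release tab at the middle of the cover's front edge: 0 = out (latched), grows as pushed level, along the fryer's +x toward the hinge, to its stop at 0.008 m. Takes 3 N at first, 6.6 N at 6 mm. Past about 4 mm the cover is free; keep it in while the front edge rises 12 mm. A cover let down again rests slightly ajar.
- tab_lip (a point): Middle of the front edge of the tab's lip (48 mm wide, 7 mm high, top level with the cover's top, point at mid-height), 111 mm from the hinge axis when out; moves with tab and cover. Tab face under the lip is set back 5 mm, reaches 19 mm below the lid top. Finger recess before it: 72 mm wide, floor 165 mm high, open to the lid's front 54 mm ahead.
- cassette: Loose filter cassette, grey frame with black charcoal top, 92 mm (x) by 108 mm (y) by 14 mm, with a pull rib on top along its x: 44 mm long, 10 mm wide, standing 15 mm above the cassette. 80 g. Origin: centre of its underside; z up. It starts lying in the filter bay under the cover, square with the fryer, with about 5 mm of play.
- cassette_grip (a point): Point in the middle of the pull rib, 22 mm above the cassette's underside (rib top is at 29 mm); grip across the rib, along the cassette's y.
- tray: Shallow open metal tray lying on the worktop, 260 mm (x) by 190 mm (y) by 22 mm high, walls 4 mm, floor 4 mm thick. Origin: centre of its underside.
- bowl: Turquoise plastic bowl, 180 mm across, 80 mm high; a bystander. Origin: centre of its underside.
- jar: Glass jar with a yellow lid, 72 mm across, 100 mm high; a bystander. Origin: centre of its underside.
- mug: White mug, 76 mm across, 90 mm high; a bystander. Origin: centre of its underside.
Not all that is in view belongs to the job. There is more than one size of the cassette; the one meant has the size given above.

How it is judged (in metres and radians):
On the way, in this order (a step that is already met when the one before it is completed fails the run):
1. the release tab is pressed in (value of joint release_tab above 0.004 m), for 0.05 s.
2. the cover is out of the lid and folded right back (value of joint filter_cover above 2.3 rad), for 0.2 s.
At the end, for the whole second after the job is handed in: The cover is folded back to within 0.2 rad of its stop (joint above 2.3 rad), and the cassette lies at rest flat (within 0.1 rad), rib up, on the floor of the tray (underside within 5 mm of the tray's floor, wholly inside its walls) (value of joint filter_cover above 2.3 rad and z of cassette in the frame of tray between 0 and 0.009 m and x of cassette in the frame of tray between -0.09 and 0.09 m and y of cassette in the frame of tray between -0.06 and 0.06 m and angle between cassette's own z axis and vertical below 0.1 rad and linear speed of cassette below 0.02 m/s and angle between tray's own z axis and vertical below 0.05 rad); the robot touches nothing.
It fails at once if the bowl, jar or mug is moved more than 30 mm (distance of any of bowl, jar, mug from where it was at the start of the episode above 0.03 m).
It fails at once if the cassette is dropped (falls free faster than 0.8 m/s) (linear speed of cassette above 0.8 m/s and contact force between the fingers and cassette below 0.05 N).
It also fails if it takes over 54 s, if anything falls off the work surface, if the arm or the gripper's body presses on something with over 40 N, if the wrist force passes 120 N, or if a joint passes its speed limit or range.

## Working session

There is one attempt and no reset: what is moved stays moved. The work goes in short steps, Python scripts to look and compute and a tool call to move; the robot and the scene stay as the last step left them, time stands still between calls to the robot, and variables do not carry over. Pictures are saved under pics/ and viewed, at most 10 in all, crops included, and the job is handed in when it is done.

Besides the shell and the picture viewer there is one more tool, called after "Request:" by a JSON object that holds its "name" and its "arguments", one argument or row to a line. jog_arm: Moves the arm, as the interface text tells. Its arguments: {"type":"object","properties":{"delta_pos":{"type":"array"},"turn":{"type":"array"},"grip":{"type":"array"}},"required":["delta_pos","turn","grip"]}

```bash
mkdir -p pics; ls; python3 - <<'E'
from rig import *
import cv2, numpy as np
for n in("top","side"):
    c=capture(n); cv2.imwrite(f"pics/{n}0.png",c["color"]); print(n,c["fovy"],c["cx"],c["cy"],[k for k in c]); print(np.round(c["camera_from_world"],4).tolist())
s=read_state(); print(s["tcp_rot"],s["force"],s["time_s"])
E
```

```text
pics
top 48.14383461955212 318.16920256389443 195.3174489461411 ['color', 'fovy', 'cx', 'cy', 'camera_from_world']
[[0.0001, -1.0, -0.0018, 0.0121], [0.9918, -0.0001, 0.1281, -0.5779], [-0.1281, -0.0019, 0.9918, -1.2941], [0.0, 0.0, 0.0, 1.0]]
side 51.49518257529503 318.65285155076714 202.17981234591412 ['color', 'fovy', 'cx', 'cy', 'camera_from_world']
[[-0.9857, -0.1681, 0.0099, 0.5612], [0.1159, -0.6351, 0.7637, -0.1719], [-0.1221, 0.7539, 0.6455, -0.9453], [0.0, 0.0, 0.0, 1.0]]
[[ 9.64868713e-01  2.62732407e-01 -2.20865462e-04]
 [ 2.62732331e-01 -9.64866801e-01  1.94391557e-03]
 [ 2.97623864e-04 -1.93365181e-03 -9.99998086e-01]] [-0.46089061  0.12361512  0.00554236] 0.1
```

View pics/top0.png

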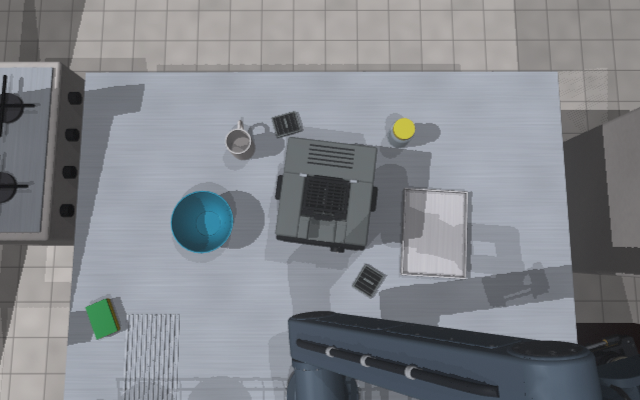

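View pics/side0.png

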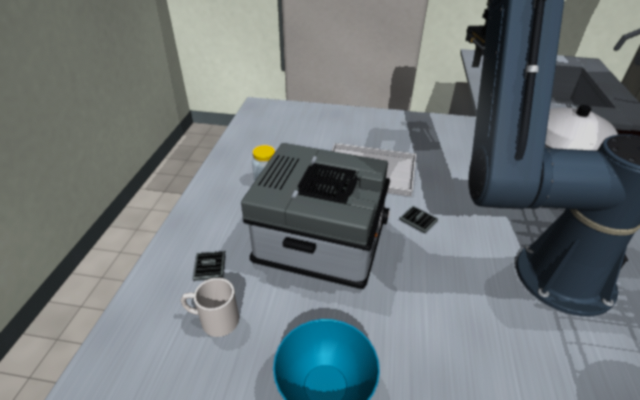

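The top view shows the fryer at about (327,195), front toward the robot, with the tray at (436,232), bowl at (203,222), mug at (238,142) and jar at (404,129). Two small decoy cassettes lie outside the fryer. I'll enlarge the fryer and tray next.

```bash
cat > h.py <<'E'
from rig import *
import cv2, numpy as np
def px(c,P):
    T=np.array(c["camera_from_world"]); p=T[:3,:3]@np.array(P,float)+T[:3,3]
    f=200/np.tan(np.radians(c["fovy"]/2)); return np.array([c["cx"]+f*p[0]/-p[2], c["cy"]-f*p[1]/-p[2]])
def ray(c,u,v,z):
    T=np.array(c["camera_from_world"]); f=200/np.tan(np.radians(c["fovy"]/2))
    d=T[:3,:3].T@np.array([(u-c["cx"])/f,-(v-c["cy"])/f,-1]); o=-T[:3,:3].T@T[:3,3]
    return o+d*(z-o[2])/d[2]
def crop(c,name,u,v,w,h,k):
    cv2.imwrite(f"pics/{name}.png",cv2.resize(c["color"][v:v+h,u:u+w],None,fx=k,fy=k,interpolation=cv2.INTER_CUBIC))
E
python3 - <<'E'
from h import *
c=capture("top"); im=c["color"]; im=cv2.convertScaleAbs(im,alpha=1.6,beta=10); c["color"]=im
crop(c,"t1",265,130,210,155,3.8)
E
```

```text
(no output)
```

View pics/t1.png

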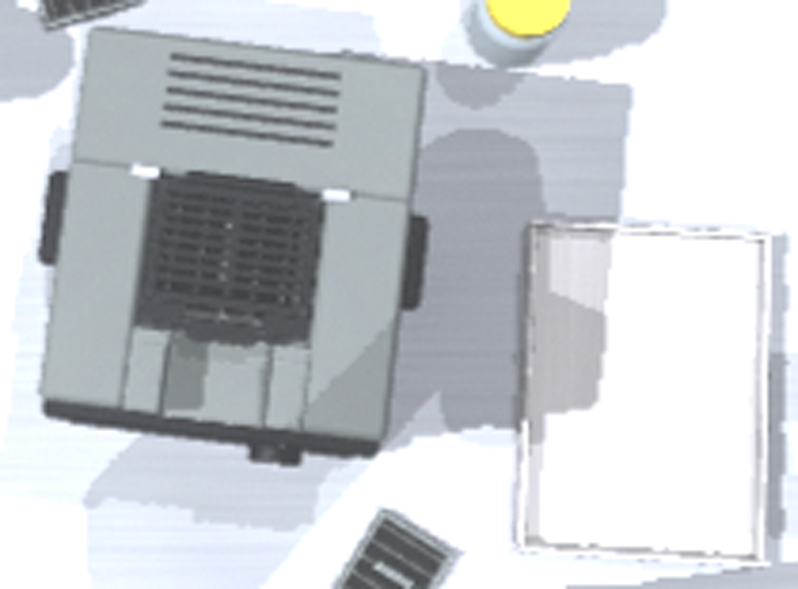

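```bash
python3 - <<'E'
from h import *
c=capture("top")
q=lambda x,y,z: ray(c,265+x/3.8-.37,130+y/3.8-.37,z)
for n,P in dict(RL=(95,28,.195),RR=(425,70,.195),FL=(45,402,.195),FR=(380,442,.195),hl=(145,171,.195),hr=(337,195,.195),cfl=(137,325,.195),cfr=(308,345,.195),lip=(222,342,.195),reL=(162,415,.165),reR=(268,428,.165),tA=(528,222,.022),tB=(772,234,.022),tC=(765,562,.022),tD=(518,548,.022)).items(): print(n,np.round(q(*P),4))
t=np.mean([q(*P) for P in [(528,222,.022),(772,234,.022),(765,562,.022),(518,548,.022)]],0); print("tray",t)
# fit fryer pose
L={'hl':((40,57.5),(145,171)),'hr':((40,-57.5),(337,195)),'lip':((-71,0),(222,342)),'RL':((132.5,120),(95,28)),'RR':((132.5,-120),(425,70)),'FL':((-132.5,120),(45,402)),'FR':((-132.5,-120),(380,442))}
A=np.array([v[0] for v in L.values()])/1000.; B=np.array([q(*v[1],.195)[:2] for v in L.values()])
a=A-A.mean(0);b=B-B.mean(0); th=np.arctan2((a[:,0]*b[:,1]-a[:,1]*b[:,0]).sum(),(a*b).sum())
R=np.array([[np.cos(th),-np.sin(th)],[np.sin(th),np.cos(th)]]); t=B.mean(0)-R@A.mean(0)
print("fryer",t,np.degrees(th)); print(np.round((B-(A@R.T+t))*1000,1))
for n,p in dict(hinge=(.04,0),lip=(-.071,0),front=(-.1325,0)).items(): print(n,R@np.array(p)+t)
E
```

```text
RL [0.7141 0.0879 0.195 ]
RR [ 0.6839 -0.1429  0.195 ]
FL [0.4528 0.1198 0.195 ]
FR [ 0.4258 -0.1081  0.195 ]
hl [0.6124 0.0524 0.195 ]
hr [ 0.5956 -0.0805  0.195 ]
cfl [0.5054 0.0574 0.195 ]
cfr [ 0.4917 -0.0597  0.195 ]
lip [ 0.4937 -0.0009  0.195 ]
reL [0.4449 0.0408 0.165 ]
reR [ 0.4359 -0.0331  0.165 ]
tA [ 0.6019 -0.2452  0.022 ]
tB [ 0.5922 -0.4381  0.022 ]
tC [ 0.3364 -0.4218  0.022 ]
tD [ 0.347  -0.2313  0.022 ]
tray [ 0.4693677 -0.3340903  0.022    ]
fryer [ 0.56705168 -0.01017452] -7.203487122599654
[[-1.5 10.5]
 [-4.  -8.3]
 [-2.9  0.4]
 [ 0.5 -4.4]
 [ 0.5  3. ]
 [ 2.2 -5.7]
 [ 5.2  4.6]]
hinge [ 0.60673596 -0.01519027]
lip [ 0.49661207 -0.00127158]
front [0.43559749 0.00644013]
```

Request:
{"name": "jog_arm", "arguments": {
  "delta_pos": [
    [3, 4, 4],
    [6, 8, 8],
    [9, 12, 11],
    [12, 16, 11],
    [16, 21, 11],
    [20, 26, 11],
    [24, 31, 11],
    [26, 37, 11],
    [28, 43, 11],
    [29.5, 49, 11],
    [30.5, 55, 11],
    [30.9, 60.5, 11]
  ],
  "turn": [-2, -4, -6, -8, -10, -12, -14, -16, -18, -20, -21, -22],
  "grip": [1, 1, 1, 1, 1, 1, 1, 1, 1, 1, 1, 1]
}}

```text
time_s: 1.7
position: [0.4734, 0.0041, 0.3033]
tcp_rot: [[0.993, -0.118, 0.0], [-0.118, -0.993, 0.0], [0.0, -0.0, -1.0]]
force: [0.4, -0.4, 0.6]
opening: 0.003
grasp_force: 0.0
```

Request:
{"name": "jog_arm", "arguments": {
  "delta_pos": [
    [0, 0, -4],
    [0, 0, -6.5],
    [0, 0, -6.5]
  ],
  "turn": [0, 0, 0],
  "grip": [1, 1, 1]
}}

```text
time_s: 2.08
position: [0.4714, 0.0027, 0.2367]
tcp_rot: [[0.993, -0.117, -0.005], [-0.117, -0.993, 0.001], [-0.005, -0.001, -1.0]]
force: [1.0, -0.8, -0.2]
opening: 0.006
grasp_force: 0.0
```

```bash
python3 - <<'E'
from h import *
s=read_state(); p=s["position"]; print(p,s["tcp_rot"][:,1],s["opening"],s["force"],s["joint_positions"])
c=capture("side"); t=capture("top"); print(px(c,p),px(t,p),px(c,[.494,-.001,.1915]),px(t,[.494,-.001,.195]))
a=cv2.resize(cv2.convertScaleAbs(c["color"],alpha=1.7,beta=15)[120:270,230:410],None,fx=3.3,fy=3.3,interpolation=cv2.INTER_CUBIC)
cv2.imwrite("pics/s1.png",a)
E
```

```text
[0.47140055 0.00266698 0.23669225] [-1.17284890e-01 -9.93098155e-01 -5.56676553e-04] 0.005720021180940803 [ 0.95876871 -0.77427062 -0.18913362] [-1.32931287e+01  1.52108836e+01  1.00032635e+02 -2.62825221e-03
  6.50564928e+01  8.34433356e+01]
[366.78191693 171.93462188] [321.79947581 227.30996903] [354.50450138 187.01183687] [323.10263504 219.52780903]
```

View pics/s1.png

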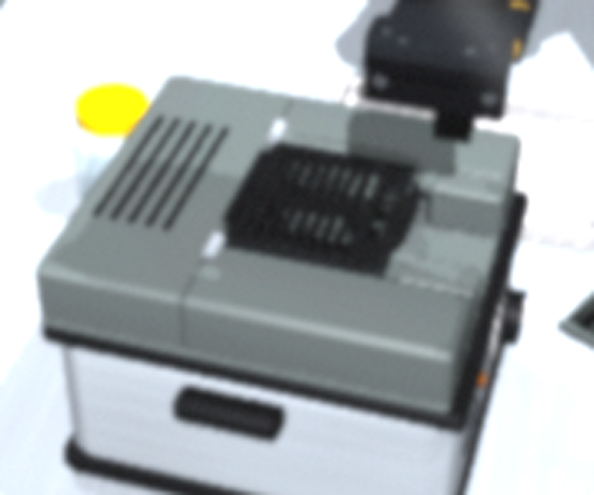

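The side crop shows the closed fingers (black, ending about (455,138) in the crop) in front of the cover, whose lip is at about (415,205). The TCP projects to about (451,171), lower than the visible black part, so I'll check with an unbrightened, marked crop.

```bash
python3 - <<'E'
from h import *
c=capture("side"); t=capture("top"); p=read_state()["position"]; out=[]
for c,u,v in((c,300,110),(t,285,150)):
    k=6; a=cv2.resize(cv2.convertScaleAbs(c["color"],alpha=2.2,beta=0) if 0 else (255*(c["color"]/255.)**.6).astype(np.uint8),None,fx=k,fy=k,interpolation=cv2.INTER_CUBIC)
    for P,col in((p,(0,0,255)),([.494,-.001,.1915],(0,255,0)),([.604,-.0145,.195],(255,255,0)),([.7141,.0879,.195],(255,0,255))):
        x=tuple(int(k*(q+.5)) for q in px(c,P)); cv2.drawMarker(a,x,col,cv2.MARKER_CROSS,18,1)
    print(px(c,[.7141,.0879,.195]))
    out.append(a[v*k:v*k+580,u*k:u*k+395])
cv2.imwrite("pics/s2.png",np.hstack(out))
E
```

```text
[241.89016301 200.1961622 ]
[289.61654264 136.99613127]
```

View pics/s2.png

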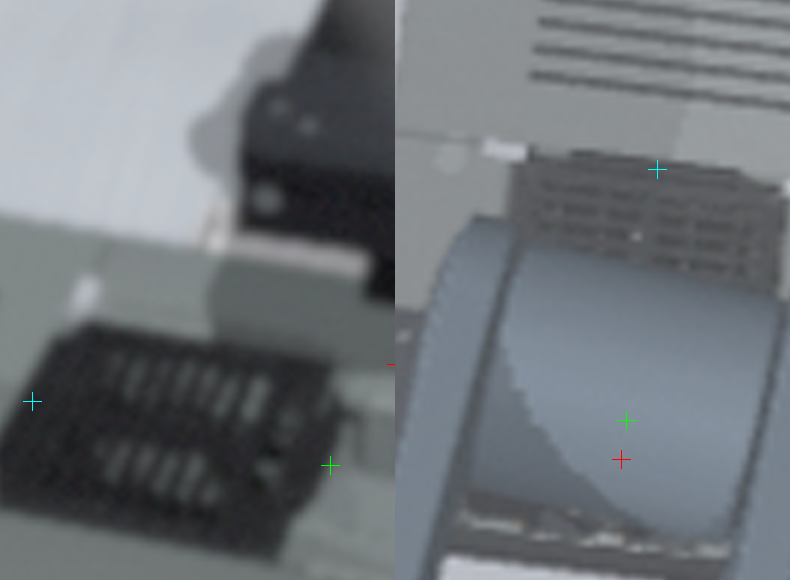

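The calibration agrees: the hinge and lip marks land on the cover. Now I'll descend into the recess.

Request:
{"name": "jog_arm", "arguments": {
  "delta_pos": [
    [0, 0, -2],
    [0, 0, -4],
    [0, 0, -5.5],
    [0, 0, -6.2],
    [0, 0, -6.2]
  ],
  "turn": [0, 0, 0, 0, 0],
  "grip": [1, 1, 1, 1, 1]
}}

```text
time_s: 2.9
position: [0.4735, 0.0017, 0.1767]
tcp_rot: [[0.993, -0.118, 0.001], [-0.118, -0.993, -0.0], [0.001, 0.0, -1.0]]
force: [-0.4, 0.3, 0.4]
opening: 0.004
grasp_force: 0.0
```

Request:
{"name": "jog_arm", "arguments": {
  "delta_pos": [
    [0.5, -0.06, 0],
    [0.8, -0.1, 0],
    [1.1, -0.13, 0],
    [1.4, -0.17, 0],
    [1.4, -0.17, 0]
  ],
  "turn": [0, 0, 0, 0, 0],
  "grip": [1, 1, 1, 1, 1]
}}

```text
time_s: 3.52
position: [0.4875, 0.0002, 0.1764]
tcp_rot: [[0.993, -0.118, 0.0], [-0.118, -0.993, -0.0], [0.0, 0.0, -1.0]]
force: [-0.3, -0.0, -0.0]
opening: 0.001
grasp_force: 0.0
```

Request:
{"name": "jog_arm", "arguments": {
  "delta_pos": [
    [0.3, -0.04, 0],
    [0.5, -0.06, 0],
    [0.7, -0.08, 0],
    [0.7, -0.08, 0]
  ],
  "turn": [0, 0, 0, 0],
  "grip": [1, 1, 1, 1]
}}

```text
time_s: 4.03
position: [0.4944, -0.0006, 0.1763]
tcp_rot: [[0.993, -0.118, 0.0], [-0.118, -0.993, -0.0], [0.0, 0.0, -1.0]]
force: [0.6, -0.3, -0.1]
opening: 0.006
grasp_force: 0.0
```

Request:
{"name": "jog_arm", "arguments": {
  "delta_pos": [
    [0.3, -0.04, 0],
    [0.3, -0.04, 0]
  ],
  "turn": [0, 0],
  "grip": [1, 1]
}}

```text
time_s: 4.28
position: [0.4975, -0.001, 0.1764]
tcp_rot: [[0.993, -0.118, 0.0], [-0.118, -0.993, -0.0], [0.0, 0.0, -1.0]]
force: [-0.1, 0.3, -0.6]
opening: 0.005
grasp_force: 0.0
```

```bash
python3 - <<'E'
from h import *
c=capture("side"); p=read_state()["position"]; print(p)
k=6; a=cv2.resize((255*(c["color"]/255.)**.5).astype(np.uint8),None,fx=k,fy=k,interpolation=cv2.INTER_CUBIC)
x=tuple(int(k*(q+.5)) for q in px(c,p)); print(x[0]/k,x[1]/k); cv2.drawMarker(a,x,(0,0,255),cv2.MARKER_CROSS,18,1)
cv2.imwrite("pics/s3.png",a[130*k:130*k+540,285*k:285*k+780])
E
```

```text
[ 0.49731858 -0.00095534  0.17634251]
353.0 192.83333333333334
```

View pics/s3.png

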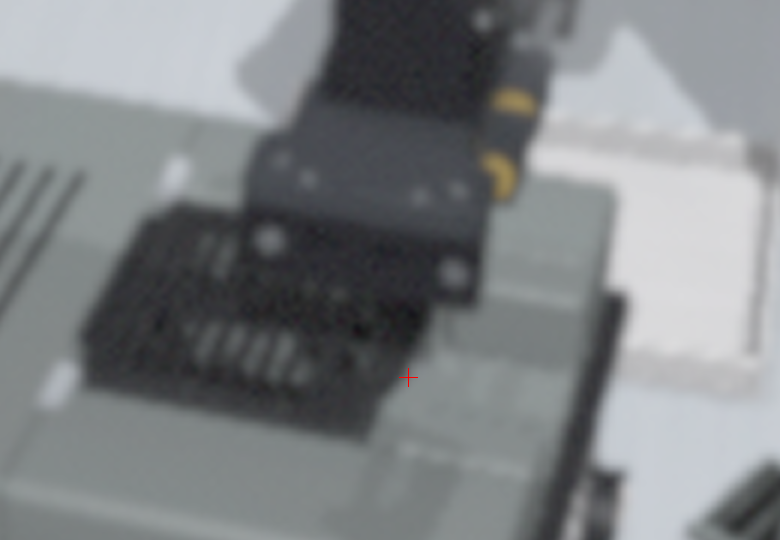

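The finger end appears higher and farther back than the TCP mark at (408,377), over the cover, and there is no contact force. I'll test the true finger height by touching the recess floor (165 mm).

Request:
{"name": "jog_arm", "arguments": {
  "delta_pos": [
    [-1.2, 0.14, 0],
    [-2.4, 0.28, 0],
    [-2.4, 0.28, -0.5],
    [-2.4, 0.28, -0.9],
    [-2.4, 0.28, -0.9]
  ],
  "turn": [0, 0, 0, 0, 0],
  "grip": [1, 1, 1, 1, 1]
}}

```text
time_s: 4.95
position: [0.4733, 0.0018, 0.167]
tcp_rot: [[0.993, -0.118, -0.0], [-0.118, -0.993, 0.0], [-0.0, -0.0, -1.0]]
force: [-0.4, 0.4, -0.1]
opening: 0.003
grasp_force: 0.0
```

```bash
python3 - <<'E'
from h import *
c=capture("side"); p=read_state()["position"]; print(p,read_state()["force"]); print(px(c,p),px(c,[p[0],p[1],p[2]+.03]))
g=cv2.cvtColor(c["color"],cv2.COLOR_BGR2GRAY); g0=cv2.cvtColor(cv2.imread("pics/side0.png"),cv2.COLOR_BGR2GRAY)
print(g[165:206:2,345:382:2]);print(g0[165:206:2,345:382:2])
E
```

```text
[0.47345692 0.0017854  0.16712486] [-0.03184603  0.24335074  0.75989287]
[363.12379006 197.76245124] [364.24928247 186.80026137]
[[25 27 31 25 22 22 23 23 23 23 22 23 22 23 22 24 24 36 68]
 [23 26 28 24 24 24 24 23 23 23 23 26 24 23 30 33 21 26 59]
 [21 21 21 21 22 23 23 24 24 25 25 37 35 24 30 32 21 23 39]
 [14 16 17 18 19 20 20 20 22 23 23 27 29 25 26 25 23 35 67]
 [ 9 10 11 10  9 12 14 17 17 19 20 20 20 20 22 22 23 48 81]
 [13  7  7  7  7  9  7  9  9  9 11 14 16 16 18 19 19 51 75]
 [15  9  7  7  8  8  6  7  7  7  9  8  9  9 10 10 14 55 75]
 [10  7  8  9  7  7  7  8  7  9  7  8  8  9 16 10 17 71 82]
 [ 7  7  9  9  6  9  8  8  8  7  7  8  7 24 42 27 18 64 70]
 [ 5  7  9  8  6  9  8  8  8  8  9  8  7 19 36 25 23 56 58]
 [ 3  8  7  6  8 15 19 10  7  7  8  7  9 10 15 12 29 59 56]
 [12 10  5  5  7 22 26  9  5  3  5 10 31 34 27 21 38 60 54]
 [15 11  7  7 11 29 39 36 30 23 17 28 58 59 55 55 57 61 48]
 [16 16 12 13 22 31 40 48 50 48 46 56 79 74 71 70 68 67 43]
 [13 13 14 27 42 44 45 47 55 54 53 59 78 78 81 85 80 72 35]
 [14 15 27 54 63 61 62 72 79 72 68 71 78 78 84 87 80 64 25]
 [15 23 58 
[... 1291 characters left out ...]
  78  74  71  67  66  67  62  60  61  61  62
   44]
 [ 18  16  15  17  50  73  78  84  85  85  85  84  84  79  74  69  67  66
   40]
 [ 16  14  15  33  66  76  76  79  86  86  87  87  87  87  86  85  84  74
   35]
 [ 16  16  33  66  77  76  77  80  86  86  87  86  87  87  88  87  87  69
   25]
 [ 17  27  68  83  85  80  76  79  85  85  86  87  87  87  87  87  85  59
   18]
 [ 16  42  82  85  84  86  83  85  84  82  85  83  85  86  85  86  81  45
   13]
 [ 24  60  85  86  86  86  86  86  86  86  86  83  86  83  80  83  73  29
   11]
 [ 42  68  80  87  92  89  89  87  87  87  86  86  85  85  84  76  60  22
   12]
 [ 78  77  74  86  94  91  96  95  93  92  90  88  88  87  82  66  48  16
   15]]
```

Request:
{"name": "jog_arm", "arguments": {
  "delta_pos": [
    [0, 0, -0.3],
    [0, 0, -0.5],
    [0, 0, -0.5]
  ],
  "turn": [0, 0, 0],
  "grip": [1, 1, 1]
}}

```text
time_s: 5.38
position: [0.4731, 0.0019, 0.1621]
tcp_rot: [[0.993, -0.118, -0.0], [-0.118, -0.993, 0.0], [-0.0, -0.0, -1.0]]
force: [0.5, 0.7, 0.0]
opening: 0.004
grasp_force: 0.0
```

Request:
{"name": "jog_arm", "arguments": {
  "delta_pos": [
    [0, 0, -0.4],
    [0, 0, -0.8],
    [0, 0, -0.8]
  ],
  "turn": [0, 0, 0],
  "grip": [1, 1, 1]
}}

```text
time_s: 5.75
position: [0.4728, 0.0019, 0.1539]
tcp_rot: [[0.993, -0.118, -0.001], [-0.118, -0.993, 0.0], [-0.001, -0.0, -1.0]]
force: [-0.1, -0.3, -0.3]
opening: 0.006
grasp_force: 0.0
```

```bash
python3 - <<'E'
from h import *
c=capture("side"); s=read_state();p=s["position"]; print(p,s["force"],s["opening"]); print(px(c,p))
k=8; a=cv2.resize((255*(c["color"]/255.)**.45).astype(np.uint8),None,fx=k,fy=k,interpolation=cv2.INTER_CUBIC)
x=tuple(int(k*(q+.5)) for q in px(c,p)); cv2.drawMarker(a,x,(0,0,255),cv2.MARKER_CROSS,18,1)
cv2.imwrite("pics/s4.png",a[140*k:140*k+560,320*k:320*k+600])
E
```

```text
[0.47303425 0.00191524 0.15411974] [-0.01052743  0.03559697 -0.09808845] 0.009896998634038657
[362.83968406 202.42885649]
```

View pics/s4.png

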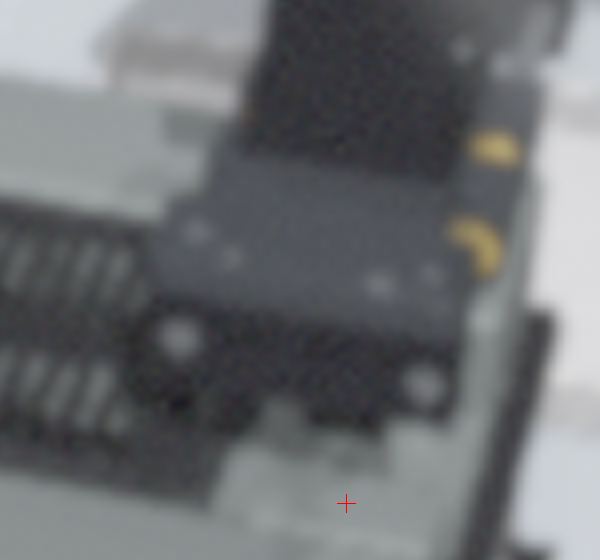

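```bash
python3 - <<'E'
from h import *
c=capture("side"); s=read_state();p=s["position"]; R=s["tcp_rot"]
for sx in(-1,1):
  for sy in(-1,1): print("body",sx,sy,((px(c,p+R@[sx*.0375,sy*.095,-.070]))-[320,140])*8)
for dz in(0,.01,.02,.03): print(dz,(px(c,p+[0,0,dz])-[320,140])*8)
g=cv2.cvtColor(c["color"],cv2.COLOR_BGR2GRAY);print(g[188:206,358:374])
E
```

```text
body -1 -1 [439.4556961 551.4801959]
body -1 1 [565.33136953 119.99920747]
body 1 -1 [130.37665573 490.99418272]
body 1 1 [300.27121547  75.82489495]
0 [342.320161   499.00678187]
0.01 [345.23145408 470.72962454]
0.02 [348.18501841 442.04188992]
0.03 [351.18178138 412.93457041]
[[ 7  9  9  9  8  9  8  9  7  8  9 11 18 31 39 40]
 [ 8  7  7  8  8  7  8  8  8 10  9  8 14 22 29 30]
 [ 9  9  8  7  8  8  8  7  7 10  8 11 11 15 19 19]
 [11  7  5  5  6  6  6  7  8  8 12 15 15 19 21 17]
 [13  8  8  7  7  5  5  6  7 14 21 29 32 33 35 29]
 [17 14 14 15 14 12 11 11  6 15 33 49 53 55 57 51]
 [25 23 25 28 29 26 22 20 16 22 41 60 70 75 76 71]
 [29 31 35 39 40 37 33 32 30 33 47 66 77 82 85 81]
 [33 35 40 43 42 39 38 39 39 41 51 67 77 82 83 83]
 [41 44 46 43 40 37 40 41 42 43 52 67 76 79 80 81]
 [52 55 56 50 43 42 46 48 48 47 55 67 75 77 78 78]
 [59 61 61 58 54 56 59 59 57 55 60 68 75 77 76 77]
 [62 64 65 66 66 67 70 71 68 66 68 72 75 75 73 73]
 [64 66 70 73 73 74 75 76 75 73 74 76 75 74 71 72]
 [65 68 73 76 76 76 77 77 76 77 75 77 76 75 73 74]
 [64 67 72 76 77 78 77 77 76 76 76 77 76 75 76 74]
 [70 70 74 76 78 79 78 78 78 78 78 77 77 77 77 75]
 [77 77 77 79 80 81 81 80 80 79 79 79 77 77 77 75]]
```

The finger nub ends at about (365,432) in the crop, which puts the real fingertip roughly 24 mm above the reported TCP. That agrees with no contact so far. I'll keep going down to find the floor.

Request:
{"name": "jog_arm", "arguments": {
  "delta_pos": [
    [0, 0, -0.3],
    [0, 0, -0.6],
    [0, 0, -0.6]
  ],
  "turn": [0, 0, 0],
  "grip": [1, 1, 1]
}}

```text
time_s: 6.22
position: [0.4729, 0.0019, 0.1481]
tcp_rot: [[0.993, -0.118, -0.001], [-0.118, -0.993, 0.0], [-0.001, -0.0, -1.0]]
force: [0.6, 0.5, -0.8]
opening: 0.01
grasp_force: 0.0
```

Request:
{"name": "jog_arm", "arguments": {
  "delta_pos": [
    [0, 0, -0.2],
    [0, 0, -0.4],
    [0, 0, -0.4]
  ],
  "turn": [0, 0, 0],
  "grip": [1, 1, 1]
}}

```text
time_s: 6.6
position: [0.473, 0.0019, 0.1441]
tcp_rot: [[0.993, -0.118, -0.0], [-0.118, -0.993, 0.0], [-0.0, -0.0, -1.0]]
force: [0.2, -0.8, -0.2]
opening: 0.005
grasp_force: 0.0
```

Request:
{"name": "jog_arm", "arguments": {
  "delta_pos": [
    [0, 0, -0.2],
    [0, 0, -0.4],
    [0, 0, -0.4]
  ],
  "turn": [0, 0, 0],
  "grip": [1, 1, 1]
}}

```text
time_s: 6.98
position: [0.473, 0.0019, 0.1402]
tcp_rot: [[0.993, -0.118, -0.0], [-0.118, -0.993, 0.0], [-0.0, -0.0, -1.0]]
force: [-0.1, 0.5, 0.1]
opening: 0.008
grasp_force: 0.0
```

```bash
python3 - <<'E'
from h import *
c=capture("side"); s=read_state();p=s["position"]; print(p,s["force"],s["joint_positions"]); print(px(c,p))
g=cv2.cvtColor(c["color"],cv2.COLOR_BGR2GRAY);print(g[190:206,352:376])
E
```

```text
[0.47313467 0.00189018 0.14025697] [-0.42452292  0.0491613   0.51833037] [-1.33395624e+01  2.33592194e+01  1.06615835e+02  3.57162469e-04
  5.00370533e+01  8.34331287e+01]
[362.29863224 207.23257386]
[[ 8  7  9  8  7  8  9  7  7  7  6  6  7  8  8  7  8  9  8 10 10  9 10  9]
 [ 8  7  8  8  9  9  8  8  6  6  9  7  7  9  9  8  9  9 13 15 16 15 11 11]
 [ 7  8  7  7  9  9  8  8  7  8  9  7  9 10  9  8  9 13 20 27 30 26 19 13]
 [ 7  8  9  9  9  9  8  9  8  8  7  8  9  8  9 10  9 15 26 36 40 36 25 18]
 [11 10 10  8 10 10 10  8  7  9  9  9  9  9  9  8  8 13 24 35 40 37 24 19]
 [18 15 15 14 11 10  8  8  9  8  7  7  7  8  9  7  8 10 18 25 30 26 18 18]
 [24 23 21 20 17 12  9  7  8  9  7  9 10  8  7  8  8  8 14 18 19 17 13 19]
 [30 29 28 26 23 18 13 11 11  9  8  8  8  7  8 11 12 15 15 19 18 13 13 25]
 [39 34 34 34 32 28 23 20 19 15 13 11 11 10 12 15 20 24 29 32 27 22 23 36]
 [50 46 45 46 48 45 42 35 31 28 28 26 23 20 21 25 29 37 45 50 47 41 41 52]
 [62 60 59 59 60 61 56 49 45 44 45 46 41 38 38 38 39 44 55 61 61 58 59 66]
 [69 67 64 64 65 67 64 60 57 58 62 63 61 57 55 54 51 50 57 65 67 68 69 73]
 [71 69 65 64 65 68 67 66 63 64 70 73 72 70 70 68 64 61 63 69 72 73 73 73]
 [75 72 68 67 67 69 71 70 67 67 72 76 76 76 76 74 73 71 72 75 75 76 72 70]
 [79 78 74 72 73 75 77 74 69 70 74 77 78 78 77 77 76 77 76 77 76 75 71 66]
 [78 77 74 73 76 82 83 80 75 77 81 82 82 80 80 79 79 79 78 77 76 75 69 62]]
```

Request:
{"name": "jog_arm", "arguments": {
  "delta_pos": [
    [0.5, -0.06, 0],
    [0.9, -0.11, 0],
    [1.2, -0.14, 0],
    [1.2, -0.14, 0]
  ],
  "turn": [0, 0, 0, 0],
  "grip": [1, 1, 1, 1]
}}

```text
time_s: 7.52
position: [0.4839, 0.0007, 0.1401]
tcp_rot: [[0.993, -0.118, -0.003], [-0.118, -0.993, 0.0], [-0.003, -0.0, -1.0]]
force: [-3.9, -0.7, 2.5]
opening: 0.004
grasp_force: 1.9
```

Request:
{"name": "jog_arm", "arguments": {
  "delta_pos": [
    [0.3, -0.04, 0],
    [0.5, -0.06, 0],
    [0.5, -0.06, 0]
  ],
  "turn": [0, 0, 0],
  "grip": [1, 1, 1]
}}

```text
time_s: 7.9
position: [0.4881, 0.0002, 0.14]
tcp_rot: [[0.993, -0.118, -0.005], [-0.118, -0.993, 0.001], [-0.005, -0.0, -1.0]]
force: [-6.7, -0.6, 2.5]
opening: 0.004
grasp_force: 3.2
```

Contact came at the expected lip x with tab-like force (6.7 N), so x is right and only z is offset. Now I'll press to the stop and lift along the arc, holding the lip by friction.

Request:
{"name": "jog_arm", "arguments": {
  "delta_pos": [
    [0.3, -0.04, 0],
    [0.6, -0.07, 0],
    [0.7, -0.08, 0.2],
    [0.72, -0.08, 0.5],
    [0.74, -0.09, 0.9],
    [0.8, -0.09, 1.4],
    [0.86, -0.1, 1.8],
    [0.95, -0.11, 2.2],
    [1.05, -0.12, 2.7],
    [1.2, -0.14, 3.1]
  ],
  "turn": [0, 0, 0, 0, 0, 0, 0, 0, 0, 0],
  "grip": [1, 1, 1, 1, 1, 1, 1, 1, 1, 1]
}}

```text
time_s: 9.15
position: [0.4927, -0.0001, 0.1691]
tcp_rot: [[0.993, -0.117, -0.021], [-0.117, -0.993, 0.003], [-0.021, -0.0, -1.0]]
force: [-15.8, -0.8, 2.7]
opening: 0.009
grasp_force: 8.0
```

```bash
python3 - <<'E'
from h import *
c=capture("side"); s=read_state();p=s["position"]; print(p,s["force"]); 
k=5; a=cv2.resize((255*(c["color"]/255.)**.45).astype(np.uint8),None,fx=k,fy=k,interpolation=cv2.INTER_CUBIC)
for P,col in((p,(0,0,255)),(p+[0,0,.025],(0,255,0))):
    x=tuple(int(k*(q+.5)) for q in px(c,P)); cv2.drawMarker(a,x,col,cv2.MARKER_CROSS,18,1)
cv2.imwrite("pics/s5.png",a[130*k:130*k+500,270*k:270*k+700])
E
```

```text
[ 4.92823263e-01 -7.37109873e-05  1.69537525e-01] [-1.60791113e+01  3.09069244e-03  3.17111717e+00]
```

View pics/s5.png

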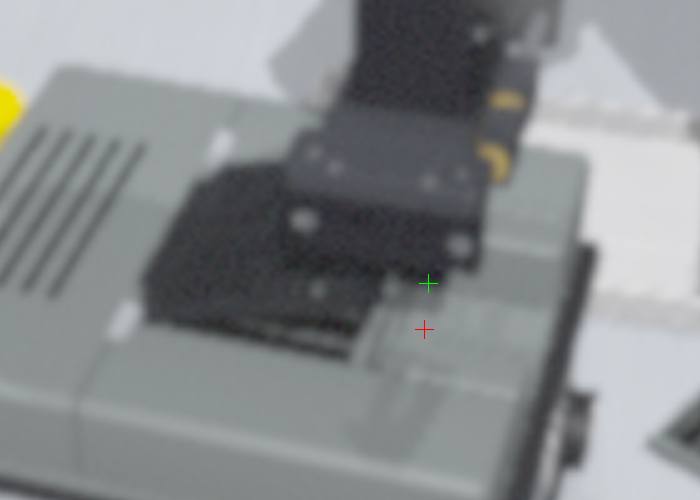

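The cover has risen: there is a gap along its side at about (300,340), and the fingers hold the lip. I'll continue along the arc.

Request:
{"name": "jog_arm", "arguments": {
  "delta_pos": [
    [0.3, -0.04, 0.8],
    [0.65, -0.08, 1.6],
    [1.1, -0.13, 2.4],
    [1.6, -0.19, 3.15],
    [2.2, -0.26, 3.85],
    [2.8, -0.33, 4.5],
    [3.5, -0.41, 5.1],
    [4.25, -0.5, 5.6],
    [5.05, -0.6, 6.1],
    [5.9, -0.7, 6.4]
  ],
  "turn": [0, 0, 0, 0, 0, 0, 0, 0, 0, 0],
  "grip": [1, 1, 1, 1, 1, 1, 1, 1, 1, 1]
}}

```text
time_s: 10.45
position: [0.5632, -0.0087, 0.2363]
tcp_rot: [[0.993, -0.118, 0.004], [-0.118, -0.993, -0.0], [0.004, -0.0, -1.0]]
force: [-0.2, -0.3, 1.5]
opening: 0.006
grasp_force: 0.5
```

```bash
python3 - <<'E'
from h import *
c=capture("side"); s=read_state();p=s["position"]; print(p,s["force"]); 
k=4; a=cv2.resize((255*(c["color"]/255.)**.45).astype(np.uint8),None,fx=k,fy=k,interpolation=cv2.INTER_CUBIC)
h=np.array([.604,-.0145,.195]); u=np.array([.993,-.118,0])
for P,col in [(p+[0,0,.025],(0,0,255))]+[(h-.111*np.cos(t)*u+[0,0,.111*np.sin(t)],(0,255,0)) for t in np.radians([45,60,75,90])]:
    x=tuple(int(k*(q+.5)) for q in px(c,P)); cv2.drawMarker(a,x,col,cv2.MARKER_CROSS,14,1)
cv2.imwrite("pics/s6.png",a[100*k:100*k+500,240*k:240*k+700])
E
```

```text
[ 0.56476218 -0.00905718  0.23638328] [ 1.21195305 -0.40784214 -0.09771928]
```

View pics/s6.png

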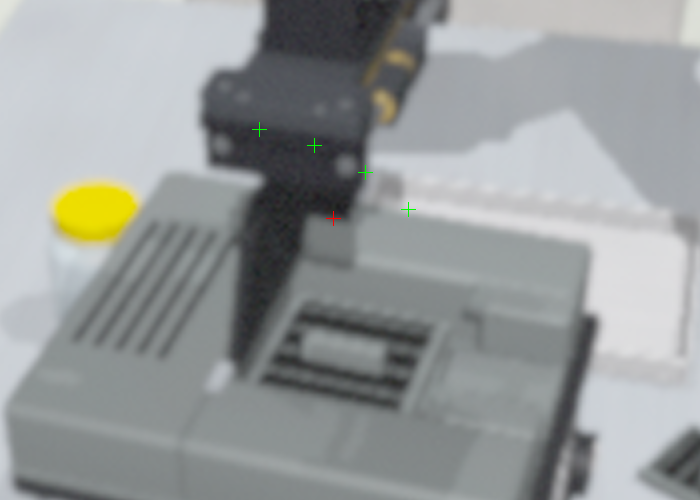

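The cover now stands near upright at about (270,280), and the right-size cassette with its rib is visible in the bay at (345,355). Next I'll push the cover over to its stop.

Request:
{"name": "jog_arm", "arguments": {
  "delta_pos": [
    [1.5, -0.18, 0],
    [3, -0.35, 0],
    [4.5, -0.53, 0],
    [5.8, -0.68, -0.2],
    [7, -0.83, -0.4],
    [8, -0.94, -0.6],
    [8.6, -1.01, -0.8],
    [8.9, -1.05, -1.0],
    [8.9, -1.05, -1.0]
  ],
  "turn": [0, 0, 0, 0, 0, 0, 0, 0, 0],
  "grip": [1, 1, 1, 1, 1, 1, 1, 1, 1]
}}

```text
time_s: 11.62
position: [0.6503, -0.019, 0.2252]
tcp_rot: [[0.993, -0.118, 0.0], [-0.118, -0.993, 0.0], [0.0, -0.0, -1.0]]
force: [-0.4, 0.1, -0.4]
opening: 0.003
grasp_force: 0.0
```

Request:
{"name": "jog_arm", "arguments": {
  "delta_pos": [
    [0.3, -0.04, -0.4],
    [0.5, -0.06, -0.6],
    [0.5, -0.06, -0.6]
  ],
  "turn": [0, 0, 0],
  "grip": [1, 1, 1]
}}

```text
time_s: 12.0
position: [0.6541, -0.0195, 0.2207]
tcp_rot: [[0.993, -0.118, -0.002], [-0.118, -0.993, -0.0], [-0.002, 0.0, -1.0]]
force: [-4.7, 0.1, 6.6]
opening: 0.008
grasp_force: 4.1
```

The contact force direction (-0.58, 0.81) matches the cover underside at 2.5 rad, so the cover is at its stop. I'll lift off to above the bay with the fingers half open, and work out the rib position from pixels.

Request:
{"name": "jog_arm", "arguments": {
  "delta_pos": [
    [-0.5, 0.06, 2],
    [-2, 0.24, 4.5],
    [-4.5, 0.5, 6],
    [-7, 0.8, 6],
    [-9.5, 1.05, 6],
    [-10.2, 1.1, 6],
    [-10.2, 1.1, 6]
  ],
  "turn": [0, 0, 0, 0, 0, 0, 0],
  "grip": [1, 1, 0.5, 0.5, 0.5, 0.5, 0.5]
}}

```text
time_s: 12.88
position: [0.5539, -0.0088, 0.2802]
tcp_rot: [[0.993, -0.118, 0.002], [-0.118, -0.993, -0.0], [0.002, 0.0, -1.0]]
force: [-0.4, -0.3, 1.2]
opening: 0.464
grasp_force: 0.0
```

```bash
python3 - <<'E'
from h import *
c=capture("side"); s=read_state();p=s["position"]; print(p,s["force"],s["opening"])
for x,y,z in((345,345,.184),(303,328,.184),(385,347,.184)): print(ray(c,240+x/4-.4,100+y/4-.4,z))
h=np.array([.604,-.0145,.195]); u=np.array([.993,-.118,0]); v=np.array([.118,.993,0])
f=lambda a,b,z:h+(a-.04)*u+b*v+[0,0,z-.195]
for n,P in dict(rib=f(-.011,0,.184),ribA=f(.011,.005,.184),ribB=f(-.033,.005,.184)).items(): print(n,P,(px(c,P)-[240,100]+.4)*4)
k=4;a=cv2.resize((255*(c["color"]/255.)**.45).astype(np.uint8),None,fx=k,fy=k,interpolation=cv2.INTER_CUBIC)
cv2.imwrite("pics/s7.png",a[100*k:100*k+500,240*k:240*k+700])
E
```

```text
[ 0.55431494 -0.00889267  0.27996194] [ 0.40325396 -0.44435088  0.00108174] 0.47617747330136906
[ 0.55597543 -0.00348387  0.184     ]
[ 0.58094676 -0.01427423  0.184     ]
[ 0.53444288 -0.00565218  0.184     ]
rib [ 0.553357 -0.008482  0.184   ] [351.19178083 339.96200269]
ribA [ 0.575793 -0.006113  0.184   ] [309.72509593 338.01811906]
ribB [ 0.532101 -0.000921  0.184   ] [388.11072169 352.81794739]
```

Request:
{"name": "jog_arm", "arguments": {
  "delta_pos": [
    [0, 0, -3],
    [0, 0, -6],
    [0, 0, -8.5],
    [0.1, 0.1, -10.4],
    [0.1, 0.1, -10.4]
  ],
  "turn": [0, 0, 0, 0, 0],
  "grip": [0.5, 0.5, 0.5, 0.5, 0.5]
}}

```text
time_s: 13.55
position: [0.5541, -0.0076, 0.1737]
tcp_rot: [[0.993, -0.118, -0.003], [-0.118, -0.993, 0.001], [-0.003, -0.0, -1.0]]
force: [0.9, 0.2, 0.3]
opening: 0.501
grasp_force: 0.0
```

Request:
{"name": "jog_arm", "arguments": {
  "delta_pos": [
    [0, 0, -0.5],
    [0, 0, -1],
    [0, 0, -1.5],
    [0, 0, -1.5]
  ],
  "turn": [0, 0, 0, 0],
  "grip": [0.5, 0.5, 0.5, 0.5]
}}

```text
time_s: 14.05
position: [0.5539, -0.0076, 0.1601]
tcp_rot: [[0.993, -0.118, -0.001], [-0.118, -0.993, 0.0], [-0.001, -0.0, -1.0]]
force: [0.2, 0.1, -0.1]
opening: 0.5
grasp_force: 0.0
```

Request:
{"name": "jog_arm", "arguments": {
  "delta_pos": [
    [0, 0, -0.3],
    [0, 0, -0.6],
    [0, 0, -0.6]
  ],
  "turn": [0, 0, 0],
  "grip": [0.5, 0.5, 0.5]
}}

```text
time_s: 14.42
position: [0.554, -0.0076, 0.1541]
tcp_rot: [[0.993, -0.118, -0.001], [-0.118, -0.993, 0.0], [-0.001, -0.0, -1.0]]
force: [-0.5, 1.0, -0.0]
opening: 0.501
grasp_force: 0.0
```

Request:
{"name": "jog_arm", "arguments": {
  "delta_pos": [
    [0, 0, -0.3],
    [0, 0, -0.6],
    [0, 0, -0.6]
  ],
  "turn": [0, 0, 0],
  "grip": [0.5, 0.5, 0.5]
}}

```text
time_s: 14.8
position: [0.5539, -0.0076, 0.148]
tcp_rot: [[0.993, -0.118, -0.001], [-0.118, -0.993, 0.0], [-0.001, -0.0, -1.0]]
force: [1.1, 0.4, 0.3]
opening: 0.501
grasp_force: 0.0
```

Request:
{"name": "jog_arm", "arguments": {
  "delta_pos": [
    [0, 0, -0.2],
    [0, 0, -0.3],
    [0, 0, -0.3]
  ],
  "turn": [0, 0, 0],
  "grip": [0.5, 0.5, 0.5]
}}

```text
time_s: 15.18
position: [0.5541, -0.0076, 0.1453]
tcp_rot: [[0.993, -0.118, -0.0], [-0.118, -0.993, 0.0], [-0.0, -0.0, -1.0]]
force: [-0.3, -0.5, 0.0]
opening: 0.502
grasp_force: 0.0
```

Request:
{"name": "jog_arm", "arguments": {
  "delta_pos": [
    [0, 0, -0.2],
    [0, 0, -0.3],
    [0, 0, -0.3]
  ],
  "turn": [0, 0, 0],
  "grip": [0.5, 0.5, 0.5]
}}

```text
time_s: 15.55
position: [0.5541, -0.0076, 0.1422]
tcp_rot: [[0.993, -0.118, -0.0], [-0.118, -0.993, 0.0], [-0.0, -0.0, -1.0]]
force: [-0.1, -0.7, -0.4]
opening: 0.497
grasp_force: 0.0
```

```bash
python3 - <<'E'
from h import *
c=capture("side"); s=read_state();p=s["position"]; print(p,s["force"],s["opening"])
k=4;a=cv2.resize((255*(c["color"]/255.)**.45).astype(np.uint8),None,fx=k,fy=k,interpolation=cv2.INTER_CUBIC)
b=cv2.imread("pics/s7.png")[:,:400]
cv2.imwrite("pics/s8.png",np.hstack([b,a[100*k:100*k+500,240*k:240*k+400]]))
E
```

```text
[ 0.55416917 -0.00760951  0.14229333] [-0.1431911  -0.25946122 -0.21853062] 0.49951678921619763
```

Try closing and read the opening: the 10 mm rib should stop the fingers at about 0.115.

Request:
{"name": "jog_arm", "arguments": {
  "delta_pos": [
    [0, 0, 0],
    [0, 0, 0],
    [0, 0, 0],
    [0, 0, 0],
    [0, 0, 0],
    [0, 0, 0]
  ],
  "turn": [0, 0, 0, 0, 0, 0],
  "grip": [1, 1, 1, 1, 1, 1]
}}

```text
time_s: 16.35
position: [0.5542, -0.0076, 0.1424]
tcp_rot: [[0.993, -0.118, 0.0], [-0.118, -0.993, -0.0], [0.0, 0.0, -1.0]]
force: [-0.0, -0.1, -0.5]
opening: 0.109
grasp_force: 29.9
```

The rib is gripped (opening 0.109, about 9.5 mm, at 30 N). I'll lift slowly.

Request:
{"name": "jog_arm", "arguments": {
  "delta_pos": [
    [0, 0, 0.5],
    [0, 0, 1.2],
    [0, 0, 2],
    [0, 0, 3],
    [0, 0, 4.5],
    [0, 0, 6],
    [0, 0, 7.5],
    [0, 0, 8.5],
    [0, 0, 8.5]
  ],
  "turn": [0, 0, 0, 0, 0, 0, 0, 0, 0],
  "grip": [1, 1, 1, 1, 1, 1, 1, 1, 1]
}}

```text
time_s: 17.48
position: [0.5548, -0.0077, 0.2284]
tcp_rot: [[0.993, -0.118, 0.002], [-0.118, -0.993, -0.0], [0.002, 0.0, -1.0]]
force: [-0.1, 0.2, -1.1]
opening: 0.113
grasp_force: 29.9
```

```bash
python3 - <<'E'
from h import *
c=capture("side"); s=read_state();p=s["position"]; print(p,s["force"],s["opening"],s["grasp_force"])
k=4;a=cv2.resize((255*(c["color"]/255.)**.45).astype(np.uint8),None,fx=k,fy=k,interpolation=cv2.INTER_CUBIC)
cv2.imwrite("pics/s9.png",a[60*k:60*k+560,220*k:220*k+700])
E
```

```text
[ 0.55419423 -0.00762095  0.22761023] [-0.13422053  0.52447452 -1.04730145] 0.10870609695405942 29.9360454082489
```

Request:
{"name": "jog_arm", "arguments": {
  "delta_pos": [
    [-0.5, -2, 0],
    [-1.4, -5.5, 0],
    [-2.4, -9, 0],
    [-3.3, -12.5, 0],
    [-4.2, -16, 0],
    [-5.1, -19.5, 0],
    [-6, -23, 0],
    [-7, -26.5, 0],
    [-7.8, -29.5, 0],
    [-8.3, -31.7, 0],
    [-8.5, -32.6, 0],
    [-8.5, -32.6, 0]
  ],
  "turn": [0, 0, 0.5, 1, 1.5, 2, 2.5, 3, 3.5, 4, 4, 4],
  "grip": [1, 1, 1, 1, 1, 1, 1, 1, 1, 1, 1, 1]
}}

```text
time_s: 19.02
position: [0.4689, -0.3335, 0.2267]
tcp_rot: [[0.999, -0.049, -0.001], [-0.049, -0.999, 0.001], [-0.001, -0.001, -1.0]]
force: [0.6, 1.4, -0.9]
opening: 0.111
grasp_force: 29.9
```

```bash
python3 - <<'E'
from h import *
c=capture("side"); s=read_state();p=s["position"]; print(p,s["force"],s["opening"],s["grasp_force"])
c=capture("top"); k=3;a=cv2.resize((255*(c["color"]/255.)**.6).astype(np.uint8),None,fx=k,fy=k,interpolation=cv2.INTER_CUBIC)
b=cv2.resize((255*(capture("side")["color"]/255.)**.45).astype(np.uint8),None,fx=k,fy=k,interpolation=cv2.INTER_CUBIC)
cv2.imwrite("pics/s10.png",np.hstack([a[120*k:120*k+520,265*k:265*k+350],b[70*k:70*k+520,300*k:300*k+420]]))
E
```

```text
[ 0.46902802 -0.33283141  0.2268729 ] [-0.35000366 -0.53631292 -1.2829569 ] 0.11358986380233044 29.936058819293976
```

View pics/s10.png

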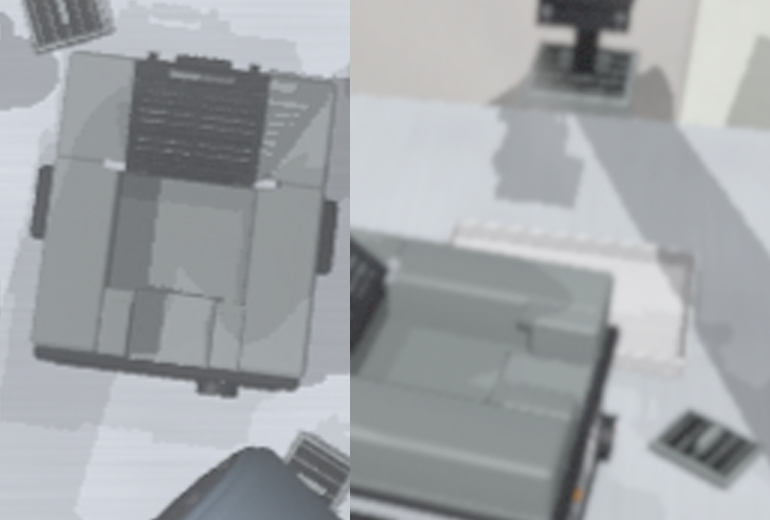

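The last view shows the cover folded back at the lid's rear (200,120), the bay empty, and the cassette held level in the fingers at (585,75). Now I'll lower it into the tray.

Request:
{"name": "jog_arm", "arguments": {
  "delta_pos": [
    [0, 0, -2],
    [0, 0, -5],
    [0, 0, -8],
    [0, 0, -11],
    [0, 0, -14],
    [0, 0, -17],
    [0, 0, -19.5],
    [0, 0, -21.5],
    [0, 0, -22.5],
    [0, 0, -22.5]
  ],
  "turn": [0, 0, 0, 0, 0, 0, 0, 0, 0, 0],
  "grip": [1, 1, 1, 1, 1, 1, 1, 1, 1, 1]
}}

```text
time_s: 20.42
position: [0.4693, -0.3329, 0.002]
tcp_rot: [[0.999, -0.048, -0.001], [-0.048, -0.999, 0.001], [-0.001, -0.001, -1.0]]
force: [-0.3, -0.3, -0.0]
opening: 0.112
grasp_force: 29.9
```

Request:
{"name": "jog_arm", "arguments": {
  "delta_pos": [
    [0, 0, -0.3],
    [0, 0, -0.6],
    [0, 0, -0.8],
    [0, 0, -0.8]
  ],
  "turn": [0, 0, 0, 0],
  "grip": [1, 1, 1, 1]
}}

```text
time_s: 20.92
position: [0.4691, -0.3336, -0.0056]
tcp_rot: [[0.999, -0.049, -0.0], [-0.049, -0.999, 0.0], [-0.0, -0.0, -1.0]]
force: [-0.7, 1.1, -0.6]
opening: 0.109
grasp_force: 29.9
```

Request:
{"name": "jog_arm", "arguments": {
  "delta_pos": [
    [0, 0, -0.2],
    [0, 0, -0.3],
    [0, 0, -0.3]
  ],
  "turn": [0, 0, 0],
  "grip": [1, 1, 1]
}}

```text
time_s: 21.3
position: [0.4692, -0.3336, -0.0086]
tcp_rot: [[0.999, -0.048, 0.0], [-0.048, -0.999, -0.0], [0.0, 0.0, -1.0]]
force: [0.5, -1.1, -1.2]
opening: 0.113
grasp_force: 29.9
```

Request:
{"name": "jog_arm", "arguments": {
  "delta_pos": [
    [0, 0, -0.1],
    [0, 0, -0.2],
    [0, 0, -0.2]
  ],
  "turn": [0, 0, 0],
  "grip": [1, 1, 1]
}}

```text
time_s: 21.68
position: [0.4692, -0.3337, -0.0087]
tcp_rot: [[0.999, -0.048, 0.0], [-0.048, -0.999, -0.0], [0.0, 0.0, -1.0]]
force: [-1.9, 2.8, 12.5]
opening: 0.11
grasp_force: 29.9
```

Contact came at exactly the predicted height. I'll ease off, release and lift.

Request:
{"name": "jog_arm", "arguments": {
  "delta_pos": [
    [0, 0, 0.15],
    [0, 0, 0.15],
    [0, 0, 0.15],
    [0, 0, 0.15],
    [0, 0, 0.15],
    [0, 0, 1],
    [0, 0, 3],
    [0, 0, 7],
    [0, 0, 12],
    [0, 0, 16]
  ],
  "turn": [0, 0, 0, 0, 0, 0, 0, 0, 0, 0],
  "grip": [1, 0.5, 0.5, 0.5, 0.5, 0.5, 0.5, 0.5, 0.5, 0.5]
}}

```text
time_s: 22.92
position: [0.4695, -0.3339, 0.1519]
tcp_rot: [[0.999, -0.048, 0.001], [-0.048, -0.999, -0.001], [0.001, 0.001, -1.0]]
force: [0.6, -0.6, -0.8]
opening: 0.501
grasp_force: 0.0
```

Request:
{"name": "jog_arm", "arguments": {
  "delta_pos": [
    [-1, -3, 3],
    [-3, -8, 6],
    [-6, -13, 8],
    [-10, -18, 8],
    [-14, -22, 8],
    [-18, -25, 8],
    [-18, -25, 8]
  ],
  "turn": [0, 0, 0, 0, 0, 0, 0],
  "grip": [0.5, 0.5, 0.5, 0.5, 0.5, 0.5, 0.5]
}}

```text
time_s: 23.8
position: [0.2857, -0.5861, 0.2296]
tcp_rot: [[0.999, -0.054, -0.001], [-0.054, -0.999, -0.001], [-0.001, 0.001, -1.0]]
force: [0.6, 1.1, -0.3]
opening: 0.504
grasp_force: 0.0
```

```bash
python3 - <<'E'
from h import *
s=read_state();print(s["position"],s["force"],s["opening"],s["time_s"])
c=capture("top"); g=cv2.cvtColor(c["color"],cv2.COLOR_BGR2GRAY)
u,v=px(c,[.469,-.334,.018]); print(u,v)
g0=cv2.cvtColor(cv2.imread("pics/top0.png"),cv2.COLOR_BGR2GRAY)
print(g[int(v)-48:int(v)+52:5,int(u)-36:int(u)+38:4]); 
b=[(203,222,36),(404,129,16),(238,142,18)]
for x,y,r in b: print(cv2.phaseCorrelate(np.float32(g0[y-r:y+r,x-r:x+r]),np.float32(g[y-r:y+r,x-r:x+r])))
E
```

```text
[ 0.28569137 -0.58606566  0.22961702] [ 0.6044949   1.0997176  -0.29152703] 0.5038276917284771 23.8
434.1885102610611 232.3131935721171
[[125 126 126 125 124 123 122 122 171 170 170 171 173 175 177 178 181 180
  177]
 [103 100  77  97 120 142 145 146 132 126 163 155 150 152 151 157 158 158
  158]
 [102  85 100 116 116 118 118 142 177 175 178 180 160 160 160 158 158 147
  106]
 [101  82 114 115 116 117 117 140 175 175 177 179 178 176 177 178 178 156
  103]
 [101  80 114 115 115 117 116 174 173 174 175 178 178 175 177 177 171 144
  125]
 [103  79 114 115 115 117 116 174 173 174 176 178 178 175 177 176 170 143
  123]
 [101  79 114 116 115 116 116 173 172 172 173 177 177 174 176 176 169 159
  123]
 [102  77 114 117  89  54  47  57  46  76  49  58  66  91 141 174 169 156
  102]
 [102  72 119 116  89  49  48  58  49  76  47  49  58  85 139 173 169 160
  105]
 [125  71 139 142 109  49  48  61  47 104  47  50  58  87 140 171 168 170
  103]
 [121  83 141 142 108  52  48  71  50 117  48  51  62  96 159 170 154 167
  122]
 [123  87 141 200 140  48  50  69  50  67  49  52  64 104 164 197 187 181
[... 160 characters left out ...]
76
  124]
 [174 162 143 200 202 200 202 201 200 202 204 201 201 202 200 199 186 176
  128]
 [171 166 144 201 201 201 204 202 202 202 207 201 201 203 200 200 172 156
  144]
 [172 173 145 200 202 202 204 202 203 203 206 201 201 204 199 200 173 150
  126]
 [168 183 146 200 202 204 205 203 205 202 206 201 200 203 200 200 155 150
  129]
 [167 196 180 160 126 129 135 122 115 115 170 165 166 170 167 188 156 124
  124]
 [177 177 177 176 176 175 171 171 162 149 107 107 108 106 107 107 113 125
  126]]
((0.03110217231913026, -0.037413519172538656), 1.0029758148723178)
((-0.04018533076002839, -0.010467788094295827), 0.995316278655082)
((0.0044386046014324165, -0.0013087710606995984), 0.9990947356930485)
```

The cassette lies centred in the tray with its rib up, the bystanders have not moved, and the arm is clear. Handing in.

```bash
python3 -c "
from rig import *
print(hand_in())"
```

```text
the job is handed in; nothing more can be done
None
```

I handed the job in at about 24 s of the 54 s allowed: the cover is folded back to its stop, the cassette lies flat and rib up in the middle of the tray, and the bowl, jar and mug have not moved (no verdict came back from the hand-in).

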